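Tighten the screw eye of a hanging rail with a lever bar

TASK

The screw eye (the closed ring, not the open cup hook) in the wooden hanging rail is not quite screwed in. Take the lever bar from its rest by the wooden handle, slide its steel shaft through the ring and swing it to turn the eye clockwise as seen from above until its collar is snug on the wood, stopping as soon as you feel it tighten so that the wood is not crushed, and without touching the eye with the fingers. Then draw the bar out and lay it back in its rest as it lay, leaving the mug, the onion and the salt shaker where they are.

Things in the scene. Friction and masses are not known exactly. Their poses are not given: they have to be found in the camera images.
- rail: Hanging rail: oak batten 50 x 270 x 30 mm high (rubber feet included) lying fixed on the worktop. Origin: centre of its underside; y along it; top 30 mm above. On its centre line stand the screw eye, 100 mm from the middle, and a fixed open cup hook (of 6 mm wire, its top about 69 mm above the worktop) 100 mm the other way; either may be at either end.
- eye_loop (a point): Centre of the ring of the steel screw eye. The ring stands upright: 8 mm wire, 20 mm clear inside, 36 mm outside; centre 31 mm above the collar's underside, 61 to 62 mm above the worktop. Its x axis is the axis of the hole (level; the bar goes through along it, from either side alike), z is up. A 15 mm bar has about 0.6 rad of slack to either side before it bears on the ring and turns it.
- eye: The screw eye; its z axis is the upright screw axis, origin on it, 30 mm below the collar's underside. It turns clockwise seen from above to tighten and sinks 1.2 mm per rad; 0.3 to 0.95 rad (unknown) are missing at the start. It turns at 0.15 N m; once the collar meets the wood the torque grows by 5 N m per rad (snug: 0.4 to 0.6 N m); 0.25 rad past contact (1.25 N m) crushes it. Let go, it stays home.
- eye_collar (a point): Centre of the underside of the eye's collar (a disc of 23 mm diameter, 5 mm high). Home when it is level with the rail's top, 30 mm above the rail's origin; the remaining gap is smaller than the measuring noise.
- bar_grip (a point): Middle of the lever bar's wooden handle (80 mm long, 20 mm wide, 24 mm high, flat sides, on the bar's axis). x points along the bar to the tip. The bar: 185 mm long, 0.08 to 0.17 kg; from the handle's end (40 mm ahead of this point) a round steel shaft of 15 mm diameter runs 105 mm to the tip. Centre of mass about 65 mm ahead of this point.
- bar_tip (a point): The tip (rounded end) of the steel shaft, on the bar's axis, 145 mm ahead of bar_grip; x points out of the tip along the bar.
- bar: The lever bar itself; origin on its axis where handle and shaft meet, 40 mm ahead of bar_grip and 105 mm behind the tip; x to the tip, z up as it lies in the rest.
- rest: Fixed wooden rest, 100 x 60 mm, with two open-topped yokes, 12 and 82 mm ahead of the origin along x, 10 mm thick; floor 42 mm up, 17 mm wide there, 38 mm at the top, 64 mm up. Origin on the worktop; x along the lying bar to its tip. The bar lies with its axis 49.5 mm up, its handle free behind the rear yoke: bar_grip at x = -40 mm, y = 0.
- mug: White mug, 80 x 115 x 91 mm, loose, behind the rail; origin at the underside. A bystander.
- onion: Red onion, 78 mm wide, 84 mm high, loose, behind the rail; origin at the underside. A bystander.
- salt: Salt shaker, 44 mm wide, 90 mm high, loose, behind the rail; origin at the underside. A bystander.
Not all that is in view belongs to the job. There is more than one size of the bar; the job needs the larger.

How it is judged:
On the way, in this order (a step that is already met when the one before it is completed fails the run):
1. the bar's shaft is through the ring of the screw eye, at least 20 mm past it (x of eye_loop in the frame of bar_tip between -0.1 and -0.02 m and y of eye_loop in the frame of bar_tip between -0.006 and 0.006 m and z of eye_loop in the frame of bar_tip between -0.006 and 0.006 m), for 0.2 s.
2. with the bar through the ring, the eye has been turned until its collar meets the wood (all of step 1 and z of eye_collar in the frame of rail below 0.03 m), for 0.1 s.
At the end, for the whole second after the job is handed in: The collar of the screw eye is down on the rail (gap under 0.1 mm), and the bar lies still in both yokes of its rest, handle at the same end as before: bar_grip within 8 mm sideways, 4 mm in height and between 25 mm behind and 15 mm ahead of its place, along the rest within 0.12 rad (z of eye_collar in the frame of rail below 0.0301 m and x of bar_grip in the frame of rest between -0.065 and -0.025 m and y of bar_grip in the frame of rest between -0.008 and 0.008 m and z of bar_grip in the frame of rest between 0.0455 and 0.0535 m and angle between the x axis of bar_tip and the x axis of rest, either way round below 0.12 rad and linear speed of bar below 0.02 m/s); the robot touches nothing.
It fails at once if the wood is crushed: the eye is turned on until its collar is more than 0.3 mm below the rail's top (z of eye_collar in the frame of rail below 0.0297 m).
It fails at once if the fingers touch the screw eye (contact force between the fingers and eye above 0.5 N).
It fails at once if the mug is moved by more than 20 mm (distance of mug from where it was at the start of the episode above 0.02 m).
It fails at once if the onion is moved by more than 20 mm (distance of onion from where it was at the start of the episode above 0.02 m).
It fails at once if the salt is moved by more than 20 mm (distance of salt from where it was at the start of the episode above 0.02 m).
It also fails if it takes over 66 s, if anything falls off the work surface, if the arm or the gripper's body presses on something with over 40 N, if the wrist force passes 120 N, or if a joint passes its speed limit or range.

ROBOT

A 6-joint arm with a two-finger parallel gripper is mounted at the origin on a cart in front of the work surface, level with it; the furniture and walls round the work are solid. World frame = base frame: x ahead of the robot, y to its left, z up, the work surface at z = 0. Lengths are in m, angles in rad, forces in N, time in s.
With the tool pointing down it reaches from about 0.375 to 0.825 m from the base axis. Payload 5.5 kg.
Tool frame: the origin (TCP) lies at the very end of the fingers, on their centre line; the grasp point (between the pads) lies 19 mm behind it (r.grip_point_offset is the distance from the TCP to the grasp point, in m); z points along the fingers, y is the line along which they close (so a half turn about z gives the same grasp; the last joint's range is limited). The gripper opens to 85 mm and grips with 20 to 120 N. Pads are 22 mm wide; open, the fingers measure 114 mm over their backs; the gripper's body (76 mm by 85 mm) begins 54 mm behind the grasp point. The pads swing forward as they close: fully open they stand 13 mm farther back than shut.
Start: joints at [-1.151, 0.314, -0.047, 1.21, 0, 1.571], TCP at [0.245, -0.548, 0.231] pointing down, gripper open.
Joint ranges: [-2.67, 2.67], [-0.69, 1.73], [-1.03, 1.25], [-2.08, 2.16], [-1.42, 1.45], [-3.14, 3.14]. Speed limits (rad/s): [2.39, 2.39, 3.01, 3.14, 3.14, 3.14].

INTERFACE

Orientations are given as a unit quaternion [x, y, z, w].
In Python, from rig import r, vision gives the robot as it stands.
- The arm moves only by the tool carry_out, never from a script. Its argument "deltas" is a list of rows, each a list of 7 numbers: the shift along the tool's x, y, z in cm, then the turn, a rotation vector about the tool's x, y, z in units of 5 degrees (1.0 is 5 degrees), then the closure, from 0 (fully open) to 1 (shut). In form: [[dx, dy, dz, wx, wy, wz, gripper], ...]. A call has exactly 10 rows; each row shifts and turns the commanded pose from where the row before left it, along the tool's axes as they then stand; what a row does not reach is not made up. A row lasts 1/8 s, in which the tool goes at most 62.5 mm and 10.7 degrees, less where a joint would pass 70% of its speed; a pose out of reach is approached as far as the arm can. A call is refused whole if a number of a shift passes 6.25 or a number of a turn 1, either way. A call with a gripper value outside its range is refused whole. The fingers move at their own pace and stop on an object; "squeeze" is the grip in N (left out, the last holds). Time passes only in rows, so rows that do not move let the fingers close, or fill a call up. It gives the time, the measured TCP pose, the force, the opening and the grip force at its end, in the units of the state.
- r.observe(): the state, without advancing time (a new reading comes with each control period).
- vision.camera(name): name is "side" or "top"; returns (picture, depth): 400x640x3 uint8, red, green, blue; 400x640 float32, m along the optical axis (not along the pixel's ray), 0 where there is no reading.
- vision.calibration(name): a dict with "vertical_fov" (degrees; the focal length in pixels is half the picture's height over the tangent of half this angle, whatever the lens; pixels are square), "cx", "cy" (the principal point, pixels), "dist" ([k1, k2, p1, p2, k3] as OpenCV has them; the pictures are not rectified), "world_from_camera" (4x4, takes a point from camera to world coordinates). Camera axes: x right, y down, z forward; pixel columns grow to the right and rows downward; lengths in m; the calibration is good to about 2 mm. A picture is of the moment at which its call begins. calibration takes no time and is no camera call.
- r.job_done(): hands the job in; it is judged then, once.
The state is a dict: "time": time; "q": joint angles; "joint_velocities": joint speeds; "effort": joint torques, N m; "position": TCP position; "orientation": TCP orientation; "force": force on the tool from outside, world axes, zero at the start; "moment": the same for the moment, N m; "grip_width": opening from 0.0 (shut) to 1.0 (fully open); "grip_force": force on a finger pad.
Only numpy, scipy, OpenCV 4.12 (cv2) and the standard library are available. Lean on these libraries where they do the work, as an engineer would, in place of code of your own. Each camera call takes 0.05 s, during which the arm holds its last target. There are 200 camera calls.

## Working session

There is one attempt and no reset: what is moved stays moved. The work goes in short steps, Python scripts to look and compute and a tool call to move; the robot and the scene stay as the last step left them, time stands still between calls to the robot, and variables do not carry over. Pictures are saved under pics/ and viewed, at most 10 in all, crops included, and the job is handed in when it is done.

Besides the shell and the picture viewer there is one more tool, called after "Request:" as name(argument=value, ...), one argument or row to a line, values as JSON. carry_out: Moves the arm, as the interface text tells. Its arguments: {"type":"object","properties":{"deltas":{"type":"array","items":{"type":"array","items":{"type":"number"}}},"squeeze":{"type":"number"}},"required":["deltas"]}

```bash
mkdir -p pics
cat > h.py <<'E'
import numpy as np, cv2
from rig import r, vision
def grab(n):
    im,d=vision.camera(n); return im,d,vision.calibration(n)
def K(c,h=400):
    f=h/2/np.tan(np.radians(c["vertical_fov"])/2)
    return np.array([[f,0,c["cx"]],[0,f,c["cy"]],[0,0,1.]])
def rays(c,uv):
    p=cv2.undistortPoints(np.array(uv,float).reshape(-1,1,2),K(c),np.array(c["dist"],float)).reshape(-1,2)
    return np.c_[p,np.ones(len(p))]
def plane(c,uv,z):
    T=np.array(c["world_from_camera"]); R=rays(c,uv)@T[:3,:3].T
    return T[:3,3]+R*((z-T[2,3])/R[:,2])[:,None]
def cloud(c,d):
    v,u=np.nonzero(d>0); T=np.array(c["world_from_camera"])
    P=rays(c,np.c_[u,v])*d[v,u][:,None]
    return P@T[:3,:3].T+T[:3,3],u,v
def proj(c,P):
    T=np.linalg.inv(np.array(c["world_from_camera"]))
    return cv2.projectPoints(np.array(P,float).reshape(-1,3),cv2.Rodrigues(T[:3,:3])[0],T[:3,3],K(c),np.array(c["dist"],float))[0].reshape(-1,2)
E
python3 - <<'E'
from h import *
for n in("top","side"):
    im,d,c=grab(n); cv2.imwrite(f"pics/{n}0.png",im[:,:,::-1]); np.savez(f"{n}0.npz",im=im,d=d)
    print(n,np.round(c["world_from_camera"],3).tolist(),c["vertical_fov"],(d>0).mean())
s=r.observe(); print(s["time"],s["position"],s["orientation"])
E
```

```text
top [[-0.017, -0.991, 0.13, 0.497], [-0.999, 0.012, -0.036, -0.156], [0.034, -0.13, -0.991, 0.97], [0.0, 0.0, 0.0, 1.0]] 54.43833104599532 0.9956875
side [[-0.998, -0.04, 0.051, 0.561], [-0.065, 0.57, -0.819, 0.868], [0.003, -0.821, -0.571, 0.797], [0.0, 0.0, 0.0, 1.0]] 42.597467238048495 0.99344140625
0.1 [ 0.24434503 -0.54744051  0.23051139] [ 9.78052477e-01  2.08357305e-01 -1.58898081e-04 -7.49371094e-04]
```

View pics/top0.png

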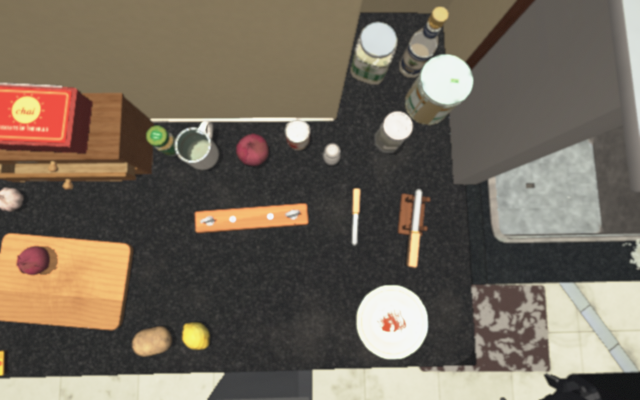

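View pics/side0.png

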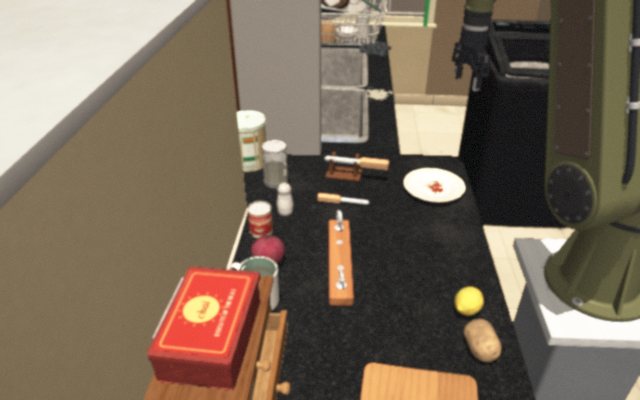

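The top view shows the rail around (250,218), with hardware at (207,220) and (293,214). The bar is in its rest around (413,230), handle towards the robot. I'll enlarge both hardware ends and compute positions.

Run:
```python
from h import *
ims={n:np.load(f"{n}0.npz") for n in("top","side")}
t=ims["top"]["im"][:,:,::-1]; s=ims["side"]["im"][:,:,::-1]
A=cv2.resize(t[190:245,185:320],(800,326),interpolation=cv2.INTER_CUBIC)
B=cv2.resize(s[200:310,315:365],(250,550),interpolation=cv2.INTER_CUBIC)[:270]
B2=cv2.resize(s[205:255,320:360],(266,270)*1 if 0 else (216,270),interpolation=cv2.INTER_CUBIC)
B3=cv2.resize(s[255:305,320:360],(216,270),interpolation=cv2.INTER_CUBIC)
B4=cv2.resize(t[185:275,390:440],(150,270),interpolation=cv2.INTER_CUBIC)
C=np.zeros((600,800,3),np.uint8); C[:326]=A; C[328:598,:216]=B2; C[328:598,220:436]=B3; C[328:598,450:600]=B4
cv2.imwrite("pics/c1.png",C)
c=vision.calibration("top"); P,u,v=cloud(c,ims["top"]["d"])
im=ims["top"]["im"]; hsv=cv2.cvtColor(im,cv2.COLOR_RGB2HSV)
m=((hsv[...,0]<22)&(hsv[...,1]>90)&(hsv[...,2]>90)).astype(np.uint8)
def reg(x0,y0,x1,y1):
    k=np.zeros_like(m);k[y0:y1,x0:x1]=m[y0:y1,x0:x1];return k
k=cv2.morphologyEx(reg(185,195,320,240),cv2.MORPH_CLOSE,np.ones((15,15)))
(cx,cy),wh,a=cv2.minAreaRect(np.argwhere(k)[:,::-1].astype(np.float32)); bp=cv2.boxPoints(((cx,cy),wh,a))
print("rail px",cx,cy,wh,a,"\n",plane(c,bp,.03).round(4),plane(c,[[cx,cy]],.03).round(4))
k=reg(400,230,430,275);print("handle px",k.sum())
q=np.argwhere(k)[:,::-1]; print(q.min(0),q.max(0)); (cx,cy),wh,a=cv2.minAreaRect(q.astype(np.float32))
print(cx,cy,wh,a,plane(c,cv2.boxPoints(((cx,cy),wh,a)),.0615).round(4),plane(c,[[cx,cy]],.0615).round(4))
# high points on rail and bar
for nm,box in(("rail",(185,195,320,240)),("bar",(395,180,435,275))):
  for n in("top","side"):
    if n=="side": box=(320,200,362,308) if nm=="rail" else (318,145,395,185)
    cc=vision.calibration(n);P,u,v=cloud(cc,ims[n]["d"])
    s_=(u>=box[0])&(u<box[2])&(v>=box[1])&(v<box[3])&(P[:,2]>.04)
    p=P[s_]; print(nm,n,len(p))
    if nm=="rail":
        for g in(p[p[:,1]>p[:,1].mean()],p[p[:,1]<=p[:,1].mean()]):
            if len(g): print(len(g),g.mean(0).round(4),g.min(0).round(4),g.max(0).round(4), np.linalg.svd((g-g.mean(0))[:,:2],full_matrices=False)[2][0])
    else: print(p.min(0),p.max(0),p.mean(0),np.linalg.svd((p-p.mean(0))[:,:2],full_matrices=False)[2][0])
```

```text
rail px 250.77157592773438 217.45462036132812 (22.4619140625, 114.50341796875) 85.71085357666016 
 [[ 0.5999  0.1121  0.03  ]
 [ 0.6173 -0.1627  0.03  ]
 [ 0.5626 -0.166   0.03  ]
 [ 0.5461  0.1068  0.03  ]] [[ 0.5813 -0.0266  0.03  ]]
handle px 273
[400 230] [425 267]
412.5 248.5 (37.0, 25.0) 90.0 [[ 0.5441 -0.3802  0.0615]
 [ 0.5432 -0.4396  0.0615]
 [ 0.4572 -0.435   0.0615]
 [ 0.4583 -0.3764  0.0615]] [[ 0.5004 -0.4077  0.0615]]
rail top 108
44 [0.5753 0.0701 0.063 ] [0.5694 0.057  0.0428] [0.5811 0.086  0.0718] [ 0.27274632 -0.96208599]
64 [ 0.5872 -0.1279  0.0712] [ 0.5805 -0.1435  0.0483] [ 0.5937 -0.1107  0.0822] [ 0.25073902 -0.96805472]
rail side 128
54 [0.5741 0.0758 0.0584] [0.5681 0.0602 0.0417] [0.5795 0.0889 0.0696] [-0.29302643  0.95610434]
74 [ 0.5861 -0.121   0.0639] [ 0.5795 -0.1414  0.0413] [ 0.5927 -0.1094  0.0803] [-0.33010253  0.94394508]
bar top 765
[ 0.45987827 -0.45303854  0.04043311] [ 0.64254982 -0.39413117  0.06739844] [ 0.54734359 -0.41715623  0.05828566] [-0.98718673  0.1595693 ]
bar side 494
[ 0.4613243  -0.44800461  0.04010456] [ 0.64037443 -0.38744679  0.06457416] [ 0.54297508 -0.41153543  0.05291981] [-0.98607491  0.16630174]
```

View pics/c1.png

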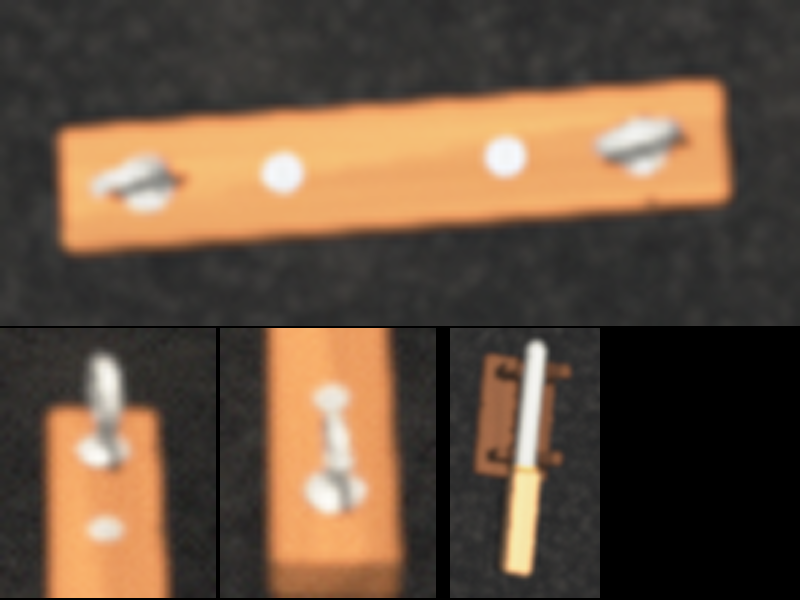

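The bottom-left crop and the measured height of about 80 mm show that the closed eye is at the rail's -y end. The hook is at the +y end, about 70 mm high. The bar's handle points to the robot and its tip to +x. Next I'll refine the bar line and ring direction.

Run:
```python
from h import *
for n,hb in(("top",(398,180,435,275)),("side",(318,148,395,182))):
    z=np.load(f"{n}0.npz");im=z["im"];c=vision.calibration(n);hsv=cv2.cvtColor(im,cv2.COLOR_RGB2HSV)
    x0,y0,x1,y1=hb; b=np.zeros(im.shape[:2],bool);b[y0:y1,x0:x1]=1
    H=b&(hsv[...,0]>8)&(hsv[...,0]<28)&(hsv[...,1]>70)&(hsv[...,2]>170)
    S=b&(hsv[...,1]<50)&(hsv[...,2]>130)
    P,u,v=cloud(c,z["d"]);
    for nm,M in(("handle",H),("shaft",S)):
        M=cv2.morphologyEx(M.astype(np.uint8),cv2.MORPH_OPEN,np.ones((2,2)))
        nn,lab,st,_=cv2.connectedComponentsWithStats(M); M=lab==1+st[1:,4].argmax()
        p=P[M[v,u]]; uv=np.argwhere(M)[:,::-1]
        if n=="top":
            q=plane(c,uv,.0615 if nm=="handle" else .055)
            d=np.linalg.svd(q-q.mean(0),full_matrices=False)[2][0]; t=(q-q.mean(0))@d
            print("plane",nm,len(q),q.mean(0).round(4),d.round(3),(q.mean(0)+d*t.min()).round(4),(q.mean(0)+d*t.max()).round(4))
        d=np.linalg.svd((p-p.mean(0))[:,:2],full_matrices=False)[2][0];
        print(n,nm,len(p),"mean",p.mean(0).round(4),d.round(3),"zpct",np.percentile(p[:,2],[5,50,95]).round(4),p.min(0).round(3),p.max(0).round(3))
    bx=(270,200,320,232) if n=="top" else (325,205,355,255)
    s=(u>=bx[0])&(u<bx[2])&(v>=bx[1])&(v<bx[3])
    for lo in(.05,.06):
        p=P[s&(P[:,2]>lo)]; d=np.linalg.svd((p-p.mean(0))[:,:2],full_matrices=False)[2][0]
        print(n,"ring",lo,len(p),((p.max(0)+p.min(0))/2).round(4),p.mean(0).round(4),d.round(3),np.ptp(p@np.r_[d,0]).round(4))
    h=cv2.resize(im[:, :],None,fx=1,fy=1)
    # rail steel pixels and top of rail plane
    p=P[(P[:,2]>.02)&(P[:,2]<.036)&(abs(P[:,0]-.58)<.04)&(abs(P[:,1]+.027)<.15)]
    print("railz",np.median(p[:,2]),p.mean(0).round(4))
```

```text
plane handle 316 [ 0.498  -0.4128  0.0615] [-0.989  0.145 -0.   ] [ 0.5396 -0.4189  0.0615] [ 0.4571 -0.4069  0.0615]
top handle 315 mean [ 0.498  -0.415   0.0539] [-0.991  0.131] zpct [0.0014 0.0624 0.0655] [ 0.455 -0.445 -0.001] [ 0.541 -0.398  0.067]
plane shaft 281 [ 0.5897 -0.4259  0.055 ] [-0.988  0.152  0.   ] [ 0.6399 -0.4337  0.055 ] [ 0.5414 -0.4185  0.055 ]
top shaft 280 mean [ 0.5902 -0.4271  0.0511] [-0.983  0.182] zpct [0.0104 0.057  0.0598] [ 0.541 -0.456  0.001] [ 0.643 -0.413  0.063]
top ring 0.05 61 [ 0.5871 -0.1271  0.0662] [ 0.5873 -0.1279  0.0723] [ 0.25  -0.968] 0.0345
top ring 0.06 51 [ 0.5871 -0.1271  0.0731] [ 0.5877 -0.1276  0.0757] [ 0.256 -0.967] 0.0345
railz 0.030989621720628358 [ 0.5809 -0.0269  0.0309]
side handle 228 mean [ 0.4975 -0.4074  0.0525] [-0.932 -0.363] zpct [0.0423 0.0558 0.0621] [ 0.448 -0.514 -0.002] [ 0.539 -0.393  0.063]
side shaft 163 mean [ 0.589  -0.4219  0.0497] [-0.968  0.25 ] zpct [0.0311 0.0527 0.0599] [ 0.541 -0.496 -0.002] [ 0.637 -0.387  0.065]
side ring 0.05 65 [ 0.5861 -0.1254  0.0653] [ 0.5857 -0.1205  0.0665] [-0.325  0.946] 0.0337
side ring 0.06 46 [ 0.5861 -0.1234  0.0702] [ 0.5852 -0.1189  0.0713] [-0.347  0.938] 0.03
railz 0.029097380458686595 [ 0.5794 -0.0093  0.0291]
```

```bash
cat >> h.py <<'E'
def pose():
    s=r.observe(); q=s["orientation"]
    from scipy.spatial.transform import Rotation as R
    return np.array(s["position"]),R.from_quat(q).as_matrix(),s
def rows(x,y,z,yaw,n,start=None):
    """constant row (n times) taking the tool, pointing down, to a TCP x,y,z and tool-x yaw"""
    if start is None:
        p,M,s=pose(); y0=np.arctan2(M[1,0],M[0,0]); tilt=M[:,2]
        print("t",round(s["time"],2),"p",p.round(4),"yaw",y0.round(4),"zaxis",tilt.round(4),"F",np.round(s["force"],1),"M",np.round(s["moment"],2),"w",round(s["grip_width"],3),"gf",round(s["grip_force"],1))
    else: p=np.array(start[:3]);y0=start[3]
    dy=(yaw-y0)/n; A=np.zeros((2,2))
    for i in range(n):
        a=y0+i*dy; A+=np.array([[np.cos(a),np.sin(a)],[np.sin(a),-np.cos(a)]])
    d=np.linalg.solve(A,[x-p[0],y-p[1]])*100
    print("row x%d:"%n,[round(float(v),3) for v in (d[0],d[1],-(z-p[2])*100/n,0,0,-np.degrees(dy)/5)])
E
python3 -c "
from h import *
rows(.498,-.4125,.15,-.15,9)"
```

```text
t 0.1 p [ 0.2443 -0.5474  0.2305] yaw 0.4198 zaxis [-6.0e-04  1.4e-03 -1.0e+00] F [0.  0.6 0.3] M [0.02 0.04 0.04] w 0.997 gf 0.0
row x9: [3.069, -1.025, 0.895, 0.0, 0.0, 0.725]
```

Request:
carry_out(
  deltas=[
    [3.07,-1.025,0.895,0,0,0.725,0],
    [3.07,-1.025,0.895,0,0,0.725,0],
    [3.07,-1.025,0.895,0,0,0.725,0],
    [3.07,-1.025,0.895,0,0,0.725,0],
    [3.07,-1.025,0.895,0,0,0.725,0],
    [3.07,-1.025,0.895,0,0,0.725,0],
    [3.07,-1.025,0.895,0,0,0.725,0],
    [3.07,-1.025,0.895,0,0,0.725,0],
    [3.07,-1.025,0.895,0,0,0.725,0],
    [0,0,0,0,0,0,0],
  ],
  squeeze=80,
)

```text
time: 1.35
position: [0.4995, -0.4116, 0.1491]
orientation: [0.997, -0.073, -0.001, -0.001]
force: [-0.0, -0.5, 1.0]
grip_width: 1.002
grip_force: 0.0
```

```bash
python3 -c "
from h import *
rows(.498,-.4125,.0305,-.15,8)"
```

```text
t 1.35 p [ 0.4995 -0.4116  0.1491] yaw -0.147 zaxis [-0.0013  0.0014 -1.    ] F [-0.  -0.5  1. ] M [-0.01  0.03 -0.02] w 1.002 gf 0.0
row x8: [-0.017, 0.015, 1.483, 0.0, 0.0, 0.004]
```

Request:
carry_out(
  deltas=[
    [-0.02,0.015,1.48,0,0,0,0],
    [-0.02,0.015,1.48,0,0,0,0],
    [-0.02,0.015,1.48,0,0,0,0],
    [-0.02,0.015,1.48,0,0,0,0],
    [-0.02,0.015,1.48,0,0,0,0],
    [-0.02,0.015,1.48,0,0,0,0],
    [-0.02,0.015,1.48,0,0,0,0],
    [-0.02,0.015,1.48,0,0,0,0],
    [0,0,0,0,0,0,0],
    [0,0,0,0,0,0,0.6],
  ],
)

```text
time: 2.6
position: [0.4968, -0.414, 0.0326]
orientation: [0.997, -0.075, 0.0, 0.0]
force: [-0.2, 0.1, 1.1]
grip_width: 0.815
grip_force: 0.0
```

Run:
```python
from h import *
rows(.498,-.4125,.0305,-.15,8)
im,d,c=grab("top"); im2,d2,c2=grab("side")
A=cv2.resize(im[180:290,370:460,::-1],(480,587)); B=cv2.resize(im2[130:200,310:410,::-1],(320,224))
C=np.zeros((590,800,3),np.uint8);C[:587,:480]=A;C[:224,480:]=B;cv2.imwrite("pics/g.png",C)
```

```text
t 2.6 p [ 0.4968 -0.414   0.0326] yaw -0.1495 zaxis [ 3.e-04 -3.e-04 -1.e+00] F [-0.2  0.1  1.1] M [-0.03  0.   -0.01] w 0.815 gf 0.0
row x8: [0.012, -0.021, 0.026, 0.0, 0.0, 0.001]
```

View pics/g.png

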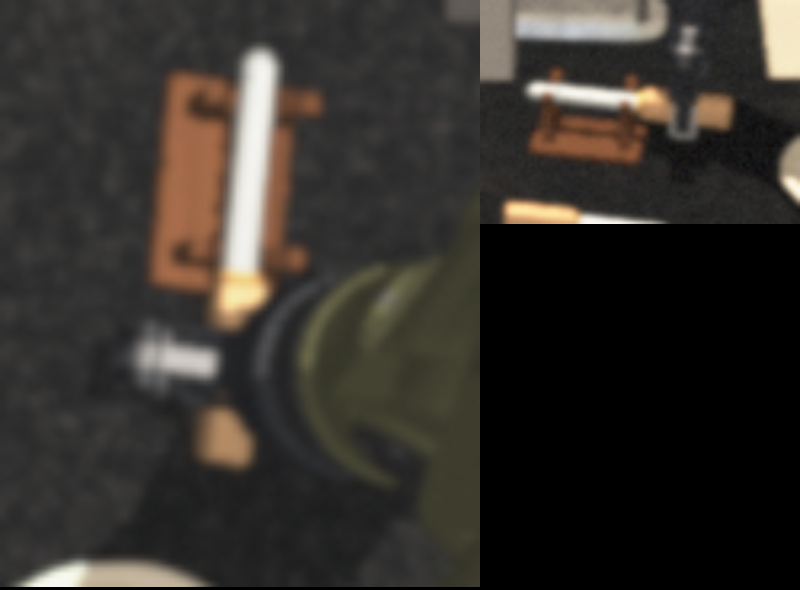

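The fingers straddle the handle at its middle, around (220,370) in the crop. I'll close on it and lift.

Request:
carry_out(
  deltas=[
    [0,0,0.1,0,0,0,1],
    [0,0,0,0,0,0,1],
    [0,0,0,0,0,0,1],
    [0,0,0,0,0,0,1],
    [0,0,0,0,0,0,1],
    [0,0,0,0,0,0,1],
    [0,0,0,0,0,0,1],
    [0,0,0,0,0,0,1],
    [0,0,0,0,0,0,1],
    [0,0,0,0,0,0,1],
  ],
  squeeze=100,
)

```text
time: 3.95
position: [0.4967, -0.4139, 0.0315]
orientation: [0.997, -0.075, 0.0, 0.0]
force: [-1.0, 1.2, 4.4]
grip_width: 0.22
grip_force: 98.3
```

```bash
python3 -c "
from h import *
rows(.498,-.4125,.1305,-.15,5)"
```

```text
t 3.95 p [ 0.4967 -0.4139  0.0315] yaw -0.1496 zaxis [ 3.e-04 -0.e+00 -1.e+00] F [-1.   1.2  4.4] M [ 0.33 -0.16  0.1 ] w 0.22 gf 98.3
row x5: [0.022, -0.031, -1.98, 0.0, 0.0, 0.001]
```

Request:
carry_out(
  deltas=[
    [0,0,-0.7,0,0,0,1],
    [0,0,-1.5,0,0,0,1],
    [0,0,-1.5,0,0,0,1],
    [0,0,-1.5,0,0,0,1],
    [0,0,-1.5,0,0,0,1],
    [0,0,-0.5,0,0,0,1],
    [0,0,0,0,0,0,1],
    [0,0,0,0,0,0,1],
    [0,0,0,0,0,0,1],
    [0,0,0,0,0,0,1],
  ],
)

```text
time: 5.2
position: [0.4963, -0.4136, 0.1029]
orientation: [0.997, -0.075, -0.0, -0.0]
force: [-0.8, 0.3, -2.0]
grip_width: 0.214
grip_force: 97.7
```

```bash
python3 -c "
from h import *
rows(.4193,-.176,.1,.29,9)"
```

```text
t 5.2 p [ 0.4963 -0.4136  0.1029] yaw -0.1496 zaxis [-6.e-04  5.e-04 -1.e+00] F [-0.8  0.3 -2. ] M [-0.03  0.13 -0.02] w 0.214 gf 97.7
row x9: [-0.74, -2.698, 0.032, 0.0, 0.0, -0.56]
```

Request:
carry_out(
  deltas=[
    [-0.74,-2.7,0.03,0,0,-0.56,1],
    [-0.74,-2.7,0.03,0,0,-0.56,1],
    [-0.74,-2.7,0.03,0,0,-0.56,1],
    [-0.74,-2.7,0.03,0,0,-0.56,1],
    [-0.74,-2.7,0.03,0,0,-0.56,1],
    [-0.74,-2.7,0.03,0,0,-0.56,1],
    [-0.74,-2.7,0.03,0,0,-0.56,1],
    [-0.74,-2.7,0.03,0,0,-0.56,1],
    [-0.74,-2.7,0.03,0,0,-0.56,1],
    [0,0,0,0,0,0,1],
  ],
)

```text
time: 6.45
position: [0.4181, -0.1746, 0.1005]
orientation: [0.989, 0.145, -0.001, -0.0]
force: [-0.0, -1.3, -1.2]
grip_width: 0.213
grip_force: 97.8
```

```bash
python3 -c "
from h import *
rows(.4193,-.176,.0435,.29,5)"
```

```text
t 6.45 p [ 0.4181 -0.1746  0.1005] yaw 0.2919 zaxis [-1.2e-03  6.0e-04 -1.0e+00] F [-0.  -1.3 -1.2] M [-0.07  0.04  0.01] w 0.213 gf 97.8
row x5: [0.015, 0.033, 1.14, 0.0, 0.0, 0.004]
```

Request:
carry_out(
  deltas=[
    [0,0,1.14,0,0,0,1],
    [0,0,1.14,0,0,0,1],
    [0,0,1.14,0,0,0,1],
    [0,0,1.14,0,0,0,1],
    [0,0,1.14,0,0,0,1],
    [0,0,0,0,0,0,1],
    [0,0,0,0,0,0,1],
    [0,0,0,0,0,0,1],
    [0,0,0,0,0,0,1],
    [0,0,0,0,0,0,1],
  ],
)

```text
time: 7.7
position: [0.4197, -0.1761, 0.0439]
orientation: [0.989, 0.145, 0.0, 0.0]
force: [0.1, 0.3, -1.4]
grip_width: 0.217
grip_force: 97.7
```

```bash
cat > look.py <<'E'
from h import *
import sys
rows(.4193,-.176,.0435,.29,5)
im,d,c=grab("top"); im2,d2,c2=grab("side"); np.savez("l.npz",im=im,im2=im2,d=d,d2=d2)
p,M,s=pose()
g=p+[0,0,.018]; t=M[:,0]
A=im[175:265,250:370,::-1].copy(); B=im2[185:275,285:395,::-1].copy()
k=5
A=cv2.resize(A,None,fx=k,fy=k,interpolation=cv2.INTER_CUBIC);B=cv2.resize(B,None,fx=k,fy=k,interpolation=cv2.INTER_CUBIC)
for I,cc,o in((A,c,(250,175)),(B,c2,(285,185))):
    for q,col in((g+t*.145,(0,0,255)),(np.array([.587,-.126,.0615]),(0,255,0))):
        uv=proj(cc,q)[0]; print(uv.round(1)); x=tuple(int(v) for v in (uv-o)*k); cv2.drawMarker(I,x,col,cv2.MARKER_CROSS,14,1)
C=np.zeros((600,800,3),np.uint8)
a=A[:,:400+0]; C[:450,:400]=A[:450,100:500]; C[:450,400:800]=B[:450,75:475]
cv2.imwrite(sys.argv[1],C)
E
python3 look.py pics/i1.png
```

```text
t 7.7 p [ 0.4197 -0.1761  0.0439] yaw 0.2902 zaxis [ 5.e-04 -2.e-04 -1.e+00] F [ 0.1  0.3 -1.4] M [-0.04  0.07 -0.01] w 0.217 gf 97.7
row x5: [-0.006, -0.005, 0.008, 0.0, 0.0, 0.0]
[295.4 225.4]
[291.6 213.3]
[351.  215.7]
[339.1 217.4]
```

View pics/i1.png

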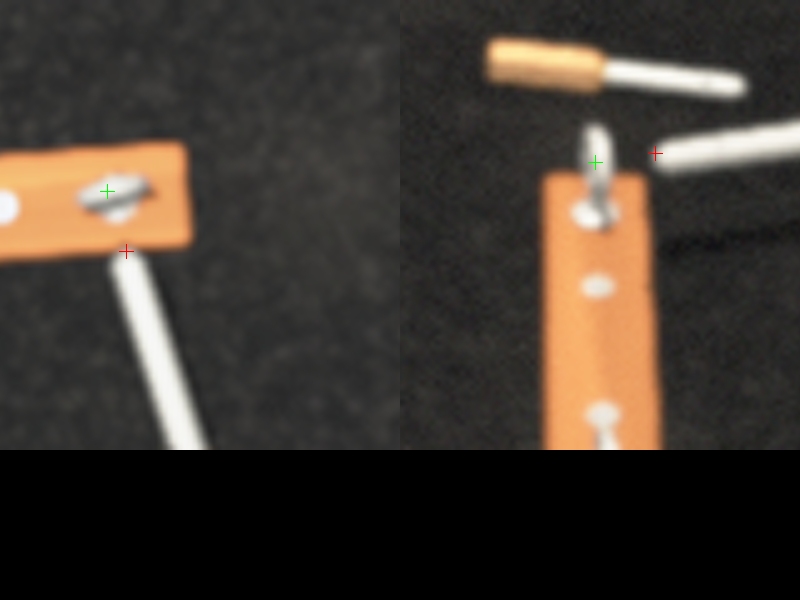

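The picture shows the bar tip just in front of the ring: (126,252) against (116,192) in the top crop. The aim looks a few mm left, so I'll measure it numerically.

```bash
cat > fit.py <<'E'
from h import *
z=np.load("l.npz"); 
def tri(uvt,uvs):
    A=[];b=[];o=[]
    for n,uv in(("top",uvt),("side",uvs)):
        c=vision.calibration(n);T=np.array(c["world_from_camera"]);d=T[:3,:3]@rays(c,[uv])[0];d/=np.linalg.norm(d);N=np.eye(3)-np.outer(d,d);A.append(N);b.append(N@T[:3,3])
    x=np.linalg.solve(A[0]+A[1],b[0]+b[1]); return x, [np.linalg.norm(A[i]@x-b[i]) for i in(0,1)]
ring={};tipuv={};line={}
for n,key,box,bb in(("top","im",(262,203,290+20,223),(268,222,300,268)),("side","im2",(328,205,346,224),(345,205,395,222))):
    im=z[key];h=cv2.cvtColor(im,cv2.COLOR_RGB2HSV)
    M=(h[...,1]<70)&(h[...,2]>60)
    W=np.where((h[...,1]<60),h[...,2].astype(float)-70,0).clip(0)
    x0,y0,x1,y1=box; q=np.argwhere(M[y0:y1,x0:x1])[:,::-1]+[x0,y0]
    print(n,"ring px",len(q),q.min(0),q.max(0),((q.min(0)+q.max(0))/2)); 
    c=vision.calibration(n)
    print(cv2.resize(M[y0:y1+6,x0:x1].astype(np.uint8),None,fx=1,fy=1).tolist() and "\n".join("".join("#" if v else "." for v in r_) for r_ in M[y0:y1+6,x0:x1]))
    x0,y0,x1,y1=(290,222,320,262) if n=="top" else (345,200,395,222)
    q=np.argwhere(W[y0:y1,x0:x1]>60)[:,::-1]+[x0,y0.__int__()]
    vx,vy,a,b=cv2.fitLine(q.astype(np.float32),cv2.DIST_L2,0,.01,.01).ravel(); 
    line[n]=(a,b,vx,vy); t=(q-[a,b])@[vx,vy]; print(n,"shaft",len(q),(a,b,vx,vy),"ends",[a+vx*t.min(),b+vy*t.min()],[a+vx*t.max(),b+vy*t.max()])
E
python3 fit.py
```

```text
top ring px 159 [263 203] [309 222] [286.  212.5]
....#..............######....................#..
....###########.................................
.#..............................................
..............................................#.
..............................................#.
..............................................#.
..............................................#.
.............................#######..........#.
...........................##########.........#.
.........................############...........
.......###..............#############...........
.....######.............############............
.....#######............############............
.....#######.............##########.............
.....#######................#######.............
.....######..................#####.............#
.......###.....................#...............#
...............................................#
...............................................#
...............................................#
................................................
.....................
[... 526 characters left out ...]
....
..................
..................
..........#.......
........######....
.......#######....
.......########...
......#########...
.....#.#########..
.......#########..
.......#########..
.......#########..
......##########..
.......#########..
.........######...
.........#####....
..........####....
..........####....
..........###.....
..........###.....
........######....
.......########...
......##########..
.......########...
.......#######....
side shaft 329 (np.float32(367.78723), np.float32(210.38602), np.float32(0.9912547), np.float32(0.13196258)) ends [np.float64(344.038240570221), np.float64(207.22438925691807)] [np.float64(389.9551149197711), np.float64(213.3371566371344)]
```

Run:
```python
from h import *
z=np.load("l.npz"); np.set_printoptions(linewidth=250)
c=vision.calibration("top")
for n,im,d,b in(("top","im","d",(282,206,304,222)),("side","im2","d2",(328,205,350,232))):
    x0,y0,x1,y1=b;I=z[im].astype(int); print(n,"blue-0.5*red  cols",x0,"rows",y0); print((I[y0:y1,x0:x1,2]-I[y0:y1,x0:x1,0]//2))
    P,u,v=cloud(vision.calibration(n),z[d]); Z=np.zeros((400,640),int);Z[v,u]=P[:,2]*1000; print(Z[y0:y1,x0:x1])
I=z["im2"].astype(int); print(I[205:224,348:396:4,2])
```

```text
top blue-0.5*red  cols 282 rows 206
[[-17 -15 -14 -13 -13 -12 -12 -12 -12 -14 -13 -12 -11 -12 -10 -10 -10  -9  -9  -9  -8 -10]
 [-11 -10 -10  -9  -9  -9 -10 -10 -10  -9  -9 -10 -10 -10 -10  -9  -9  -8  -8  -8  -7  -8]
 [ -8  -8  -9  -8  -7  -8  -8  -9  -9  -7  -6  -8  -7  -7  -6  -5  -7  -7  -8  -8  -8  -8]
 [ -6  -6  -5  -5  -6  -6  -6  -5   2  17  24  25  23  21  22  19  10  -1  -7 -10  -9 -10]
 [ -4  -4  -5  -5  -5  -4  -1  11  36  64  81  85  82  75  73  67  47  20  -3 -11 -11 -12]
 [ -7  -9  -8  -8  -2  12  32  58  87 106 112 112 110 106 102  91  72  37   1 -13 -13 -13]
 [-12 -11  -9   6  31  56  83 103 112 118 118 115 111 107  97  86  68  37   0 -15 -15 -12]
 [-12 -11   0  33  72  95 106 110 113 113 110 106  97  90  79  66  43  16  -7 -19 -15 -13]
 [-12 -10   7  46  85 101 104 101  99  94  85  79  77  73  68  51  19  -7 -16 -19 -16 -13]
 [-12 -10   3  34  67  82  82  80  76  73  69  68  69  72  67  44   3 -17 -17 -17 -14 -13]
 [-13 -12  -7   7  26  43  51  57  65  72  78  83  85  82  69  34  -3 -15 -14 -13 -13 -12]
 [-13 -14 -13 -11  -8  -2   9  30  55  77  95 108 106  89  63  
[... 6126 characters left out ...]
 45  73  94 149 178 224 229 237 134]
 [ 44  44  62  90 134 170 218 227 239 236 233 128]
 [ 44  63 111 165 197 226 237 237 235 225 214 119]
 [ 45 118 184 223 229 238 235 228 215 195 172  98]
 [ 39 177 230 238 229 230 215 198 175 149 124  72]
 [ 45 212 236 230 215 202 174 151 126  96  75  55]
 [ 45 211 223 205 181 155 127 101  81  57  40  39]
 [ 45 183 184 163 133 108  78  56  40  44  39  26]
 [ 45 134 138 115  85  65  47  39  37  40  31  24]
 [ 49  90  93  70  47  46  39  36  36  36  32  22]
 [ 62  54  56  41  39  41  42  34  36  40  33  20]
 [ 70  44  39  37  34  37  40  33  33  35  30  24]
 [ 77  39  42  39  39  30  35  30  42  40  35  26]
 [ 76  40  46  41  40  31  39  42  42  42  41  34]]
```

```bash
cat > rel.py <<'E'
from h import *
def run(z,px):
    for n,d in(("top","d"),("side","d2")):
        P,u,v=cloud(vision.calibration(n),z[d]); p0,M,_=pose(); t=M[:2,0]; nrm=np.array([-t[1],t[0]])
        g=p0[:2]; s=(P[:,:2]-g)@t; l=(P[:,:2]-g)@nrm
        k=(s>.06)&(s<.14)&(abs(l)<.03)&(P[:,2]>.035)&(P[:,2]<.09)
        ok=k&(s<.138); c1=np.polyfit(s[ok],l[ok],1)
        bins=[(a,l[ok&(abs(s-a)<.01)].min(),l[ok&(abs(s-a)<.01)].max(),P[ok&(abs(s-a)<.01),2].max()) for a in(.07,.09,.11,.125)]
        ztop=[np.percentile(P[ok&(abs(s-a)<.01),2],90) for a in(.07,.09,.11,.125)]
        print(n,"bar lateral fit",c1.round(4),"bins",np.round(bins,4).tolist(),"ztop",np.round(ztop,4))
        st=k|((abs(l)<.012)&(s>.1)&(s<.16)&(P[:,2]>.05)); print("  tip s",np.percentile(s[st&(s<.16)],99.5).round(4))
        R=P[(abs(P[:,0]-.587)<.02)&(abs(P[:,1]+.127)<.025)&(P[:,2]>.058)&((P[:,:2]-g)@t>.158)]
        sl=(R[:,:2]-g)@nrm; ss=(R[:,:2]-g)@t
        print("  ring lat",sl.min().round(4),sl.max().round(4),"mid",((sl.min()+sl.max())/2).round(4),"s",ss.mean().round(4),"ztop",np.percentile(R[:,2],97).round(4))
run(np.load("l.npz"),0)
E
python3 rel.py
```

```text
top bar lateral fit [ 0.0153 -0.0008] bins [[0.07, -0.007, 0.0078, 0.0732], [0.09, -0.0066, 0.008, 0.0749], [0.11, -0.0061, 0.0079, 0.0734], [0.125, -0.0058, 0.0083, 0.0716]] ztop [0.0712 0.0712 0.0709 0.0706]
  tip s 0.1455
  ring lat -0.0186 0.0159 mid -0.0013 s 0.1748 ztop 0.0811
side bar lateral fit [0.0208 0.0045] bins [[0.07, -0.0035, 0.0121, 0.0709], [0.09, -0.0011, 0.0124, 0.0714], [0.11, -0.0018, 0.0131, 0.0722], [0.125, -0.0016, 0.0131, 0.0702]] ztop [0.0679 0.0687 0.0689 0.0686]
  tip s 0.1452
  ring lat -0.0143 0.0191 mid 0.0024 s 0.1749 ztop 0.079
```

Both views agree that the bar runs 3.3 mm to the +y side of the hole. I'll shift it and advance in stages.

Request:
carry_out(
  deltas=[
    [0,0.33,0.02,0,0,0,1],
    [0,0,0,0,0,0,1],
    [0.5,0,0,0,0,0,1],
    [0.5,0,0,0,0,0,1],
    [0.5,0,0,0,0,0,1],
    [0.5,0,0,0,0,0,1],
    [0.5,0,0,0,0,0,1],
    [0.5,0,0,0,0,0,1],
    [0,0,0,0,0,0,1],
    [0,0,0,0,0,0,1],
  ],
)

```text
time: 9.05
position: [0.449, -0.1706, 0.0434]
orientation: [0.989, 0.145, -0.0, -0.0]
force: [-0.7, -0.2, -1.4]
grip_width: 0.216
grip_force: 97.7
```

```bash
python3 look.py pics/i2.png
```

```text
t 9.05 p [ 0.449  -0.1706  0.0434] yaw 0.2902 zaxis [-3.e-04  0.e+00 -1.e+00] F [-0.7 -0.2 -1.4] M [-0.02  0.1   0.  ] w 0.216 gf 97.7
row x5: [-0.6, -0.066, -0.002, 0.0, 0.0, 0.0]
[292.9 212.9]
[291.6 213.3]
[338.8 216.7]
[339.1 217.4]
```

View pics/i2.png

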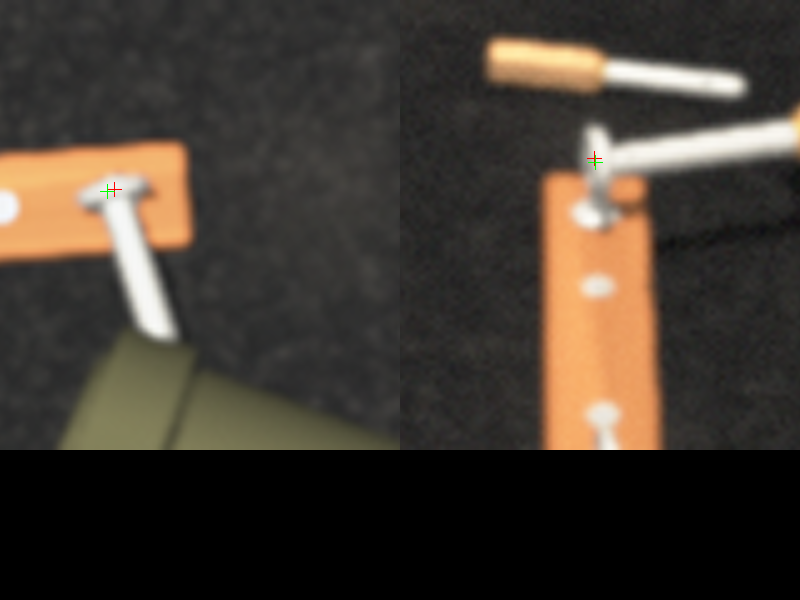

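The tip is at the ring's mouth, around (115,190) in the top crop, with no contact force. I'll continue.

Request:
carry_out(
  deltas=[
    [0.35,0,0,0,0,0,1],
    [0.35,0,0,0,0,0,1],
    [0.35,0,0,0,0,0,1],
    [0.35,0,0,0,0,0,1],
    [0.35,0,0,0,0,0,1],
    [0.35,0,0,0,0,0,1],
    [0.35,0,0,0,0,0,1],
    [0.35,0,0,0,0,0,1],
    [0.35,0,0,0,0,0,1],
    [0.35,0,0,0,0,0,1],
  ],
)

```text
time: 10.4
position: [0.4829, -0.1605, 0.0434]
orientation: [0.989, 0.145, -0.0, -0.0]
force: [0.2, 0.4, -1.7]
grip_width: 0.217
grip_force: 97.7
```

```bash
python3 look.py pics/i3.png; python3 rel.py
```

```text
t 10.4 p [ 0.4829 -0.1605  0.0434] yaw 0.2902 zaxis [-0.  0. -1.] F [ 0.2  0.4 -1.7] M [ 0.    0.12 -0.  ] w 0.217 gf 97.7
row x5: [-1.308, -0.068, -0.001, 0.0, 0.0, 0.001]
[288.5 198.5]
[291.6 213.3]
[324.4 218.5]
[339.1 217.4]Traceback (most recent call last):
  File "rel.py", line 15, in <module>
    run(np.load("l.npz"),0)
    ~~~^^^^^^^^^^^^^^^^^^^^
  File "rel.py", line 8, in run
    bins=[(a,l[ok&(abs(s-a)<.01)].min(),l[ok&(abs(s-a)<.01)].max(),P[ok&(abs(s-a)<.01),2].max()) for a in(.07,.09,.11,.125)]
             ~~~~~~~~~~~~~~~~~~~~~~~~^^
    return umr_minimum(a, axis, None, out, keepdims, initial, where)
ValueError: zero-size array to reduction operation minimum which has no identity
```

View pics/i3.png

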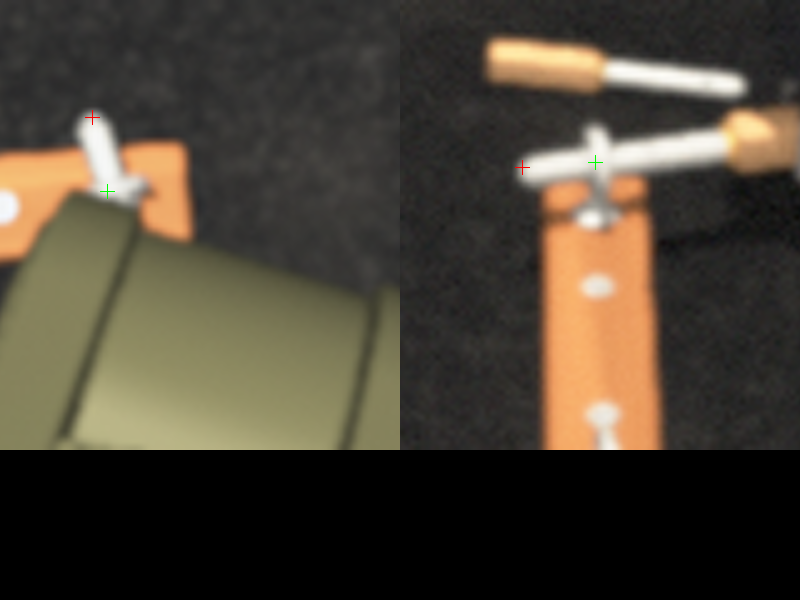

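The shaft is through: tip at (92,118), ring at (107,190) in the top crop. Now I swing about the eye, first through the 0.6 rad of slack.

Request:
carry_out(
  deltas=[
    [0.02,-0.66,0,0,0,0.69,1],
    [0.02,-0.66,0,0,0,0.69,1],
    [0.02,-0.66,0,0,0,0.69,1],
    [0.02,-0.66,0,0,0,0.69,1],
    [0.02,-0.66,0,0,0,0.69,1],
    [0.02,-0.66,0,0,0,0.69,1],
    [0.02,-0.66,0,0,0,0.69,1],
    [0.02,-0.66,0,0,0,0.69,1],
    [0.02,-0.66,0,0,0,0.69,1],
    [0,0,0,0,0,0,1],
  ],
)

```text
time: 11.75
position: [0.4794, -0.1099, 0.0434]
orientation: [0.993, -0.116, 0.001, -0.009]
force: [2.2, 10.4, -1.8]
grip_width: 0.22
grip_force: 102.8
```

```bash
cat > tq.py <<'E'
from h import *
E=np.array([.588,-.1281]); L=[]
for i in range(4):
    p,M,s=pose(); F=np.array(s["force"]);m=np.array(s["moment"]); d=p[:2]-E
    L.append([m[2]+d[0]*F[1]-d[1]*F[0],*F,*m])
    if i<3: vision.camera("top")
yaw=np.arctan2(M[1,0],M[0,0]); c=np.array([np.cos(yaw),np.sin(yaw)]); e=E-p[:2]
print("t",round(s["time"],2),"p",p.round(4),"yaw",yaw.round(4),"eye in tool: along",(e@c).round(4),"lat",(c[0]*e[1]-c[1]*e[0]).round(4)); L=np.array(L)
print("tau",L[:,0].round(3),"mean F,M",L[:,1:].mean(0).round(2), "gw",round(s["grip_width"],3))
E
python3 tq.py
```

```text
t 11.9 p [ 0.4794 -0.1098  0.0434] yaw -0.2323 eye in tool: along 0.1099 lat 0.0072
tau [0.1   0.042 0.146 0.094] mean F,M [ 2.33 10.48 -1.83  2.18 -0.35  1.28] gw 0.22
```

Request:
carry_out(
  deltas=[
    [0,-0.1,0,0,0,0,1],
    [0,-0.1,0,0,0,0,1],
    [0,-0.1,0,0,0,0,1],
    [0,0,0,0,0,0,1],
    [0,0,0,0,0,0,1],
    [0,0,0,0,0,0,1],
    [0,0,0,0,0,0,1],
    [0,0,0,0,0,0,1],
    [0,0,0,0,0,0,1],
    [0,0,0,0,0,0,1],
  ],
)

```text
time: 13.15
position: [0.4797, -0.1089, 0.0434]
orientation: [0.993, -0.115, 0.001, -0.008]
force: [2.1, 8.8, -2.7]
grip_width: 0.221
grip_force: 101.0
```

```bash
python3 tq.py; python3 -c "
from h import *
p,M,s=pose();print(M.round(3),np.round(s['q'],3),np.round(s['effort'],2))"; python3 look.py pics/s1.png
```

```text
t 13.3 p [ 0.4797 -0.1089  0.0434] yaw -0.2309 eye in tool: along 0.1098 lat 0.0061
tau [-0.021  0.101  0.02   0.067] mean F,M [ 2.12  8.66 -1.99  1.81 -0.27  1.02] gw 0.213
[[ 0.973 -0.229  0.004]
 [-0.229 -0.973  0.017]
 [-0.    -0.017 -1.   ]] [-0.235  0.275 -0.566  0.729  0.017  3.138] [ -5.49 -45.73  27.91  -0.15  -2.76   1.04]
t 13.3 p [ 0.4797 -0.1089  0.0434] yaw -0.2309 zaxis [ 0.0036  0.0165 -0.9999] F [ 3.2  8.4 -1.5] M [ 1.83 -0.26  1.04] w 0.213 gf 101.0
row x5: [-1.19, 1.384, -0.002, 0.0, 0.0, -1.194]
[298.3 198.9]
[291.6 213.3]
[325.5 213. ]
[339.1 217.4]
```

View pics/s1.png

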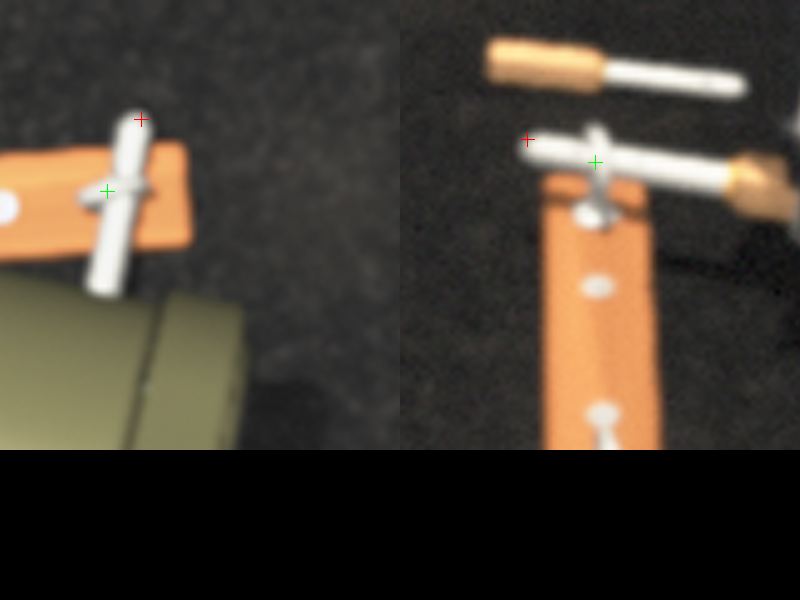

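The bar is through the ring, but joint 6 reads 3.138, so it has hit its limit. The grasp needs to be half a turn the other way. I'll swing back, draw the bar out, lay it in the rest and regrasp it flipped.

```bash
python3 -c "
from h import *
rows(.4829,-.1605,.0434,.29,9)"
```

```text
t 13.4 p [ 0.4797 -0.1089  0.0434] yaw -0.2309 zaxis [ 0.0036  0.0165 -0.9999] F [ 2.5  8.8 -2.1] M [ 1.82 -0.27  1.06] w 0.217 gf 101.0
row x9: [0.036, 0.579, 0.0, 0.0, 0.0, -0.663]
```

Request:
carry_out(
  deltas=[
    [0.036,0.58,0,0,0,-0.663,1],
    [0.036,0.58,0,0,0,-0.663,1],
    [0.036,0.58,0,0,0,-0.663,1],
    [0.036,0.58,0,0,0,-0.663,1],
    [0.036,0.58,0,0,0,-0.663,1],
    [0.036,0.58,0,0,0,-0.663,1],
    [0.036,0.58,0,0,0,-0.663,1],
    [0.036,0.58,0,0,0,-0.663,1],
    [0.036,0.58,0,0,0,-0.663,1],
    [0,0,0,0,0,0,1],
  ],
)

```text
time: 14.65
position: [0.4818, -0.1631, 0.0427]
orientation: [0.99, 0.142, 0.002, -0.006]
force: [-1.5, 1.5, -1.9]
grip_width: 0.218
grip_force: 97.9
```

```bash
python3 -c "
from h import *
rows(.4829,-.1605,.0434,.29,1)"
```

```text
t 14.65 p [ 0.4818 -0.1631  0.0427] yaw 0.2852 zaxis [ 0.0017  0.0114 -0.9999] F [-1.5  1.5 -1.9] M [0.15 0.21 0.14] w 0.218 gf 97.9
row x1: [0.18, -0.216, -0.069, 0.0, 0.0, -0.055]
```

Request:
carry_out(
  deltas=[
    [0,-0.15,-0.05,0,0,-0.05,1],
    [-0.9,0,0,0,0,0,1],
    [-0.9,0,0,0,0,0,1],
    [-0.9,0,0,0,0,0,1],
    [-0.9,0,0,0,0,0,1],
    [-0.9,0,0,0,0,0,1],
    [-0.9,0,0,0,0,0,1],
    [-0.9,0,0,0,0,0,1],
    [-0.9,0,-0.5,0,0,0,1],
    [-0.9,0,-2,-0.136,0,0,1],
  ],
)

```text
time: 15.9
position: [0.4028, -0.1847, 0.0676]
orientation: [0.989, 0.145, 0.002, 0.0]
force: [0.5, 0.3, -2.3]
grip_width: 0.217
grip_force: 97.6
```

```bash
python3 -c "
from h import *
rows(.4967,-.4139,.103,-.1496,9)"
```

```text
t 15.9 p [ 0.4028 -0.1847  0.0676] yaw 0.2905 zaxis [ 3.9e-03  1.0e-04 -1.0e+00] F [ 0.5  0.3 -2.3] M [-0.06  0.09  0.01] w 0.217 gf 97.6
row x9: [0.803, 2.655, -0.393, 0.0, 0.0, 0.56]
```

Request:
carry_out(
  deltas=[
    [0.8,2.655,-0.7,0,-0.045,0.56,1],
    [0.8,2.655,-0.7,0,0,0.56,1],
    [0.8,2.655,-0.7,0,0,0.56,1],
    [0.8,2.655,-0.7,0,0,0.56,1],
    [0.8,2.655,-0.7,0,0,0.56,1],
    [0.8,2.655,0,0,0,0.56,1],
    [0.8,2.655,0,0,0,0.56,1],
    [0.8,2.655,0,0,0,0.56,1],
    [0.8,2.655,0,0,0,0.56,1],
    [0,0,0,0,0,0,1],
  ],
)

```text
time: 17.15
position: [0.4978, -0.4159, 0.1037]
orientation: [0.997, -0.075, 0.001, 0.001]
force: [-0.1, 1.1, -1.2]
grip_width: 0.219
grip_force: 97.6
```

```bash
python3 -c "
from h import *
rows(.4967,-.4139,.033,-.1496,8)"
```

```text
t 17.15 p [ 0.4978 -0.4159  0.1037] yaw -0.1509 zaxis [ 0.0027 -0.0024 -1.    ] F [-0.1  1.1 -1.2] M [0.1  0.08 0.05] w 0.219 gf 97.6
row x8: [-0.018, -0.023, 0.884, 0.0, 0.0, -0.002]
```

Request:
carry_out(
  deltas=[
    [0,-0.05,0.9,0,0,0,1],
    [-0.02,-0.05,0.9,0,0,0,1],
    [-0.02,0,0.9,0,0,0,1],
    [-0.02,0,0.9,0,0,0,1],
    [-0.02,0,0.9,0,0,0,1],
    [-0.02,0,0.9,0,0,0,1],
    [-0.02,0,0.9,0,0,0,1],
    [0,0,0.7,0,0,0,1],
    [0,0,0,0,0,0,1],
    [0,0,0,0,0,0,1],
  ],
)

```text
time: 18.4
position: [0.4972, -0.4131, 0.0339]
orientation: [0.997, -0.075, 0.001, 0.001]
force: [-0.5, -0.5, -0.9]
grip_width: 0.218
grip_force: 97.6
```

```bash
python3 -c "
from h import *
rows(.4967,-.4139,.0315,-.1496,1)"
```

```text
t 18.4 p [ 0.4972 -0.4131  0.0339] yaw -0.1492 zaxis [ 0.0025 -0.0019 -1.    ] F [-0.5 -0.5 -0.9] M [-0.04  0.17  0.01] w 0.218 gf 97.6
row x1: [-0.034, 0.083, 0.236, 0.0, 0.0, 0.005]
```

Request:
carry_out(
  deltas=[
    [0,0.08,0.1,0,0,0,1],
    [0,0,0.1,0,0,0,1],
    [0,0,0.05,0,0,0,1],
    [0,0,0,0,0,0,0.4],
    [0,0,0,0,0,0,0.4],
    [0,0,0,0,0,0,0.4],
    [0,0,-0.5,0,0,0,0.4],
    [0,0,-1.5,0,0,0,0.4],
    [0,0,-2,0,0,0,0.4],
    [0,0,-2,0,0,0,0.4],
  ],
)

```text
time: 19.65
position: [0.497, -0.4139, 0.0929]
orientation: [0.997, -0.074, 0.002, 0.001]
force: [0.1, 0.7, 0.2]
grip_width: 0.603
grip_force: 0.0
```

Request:
carry_out(
  deltas=[
    [0,0,-0.5,0,0,-1,0.4],
    [0,0,0,0,0,-1,0.4],
    [0,0,0,0,0,-1,0.4],
    [0,0,0,0,0,-1,0.4],
    [0,0,0,0,0,-1,0.4],
    [0,0,0,0,0,-1,0.4],
    [0,0,0,0,0,-1,0.4],
    [0,0,0,0,0,-1,0.4],
    [0,0,0,0,0,-1,0.4],
    [0,0,0,0,0,-1,0.4],
  ],
)

```text
time: 20.9
position: [0.4971, -0.4139, 0.0975]
orientation: [0.935, 0.355, 0.001, 0.002]
force: [-0.3, 0.1, 0.6]
grip_width: 0.601
grip_force: 0.0
```

```bash
cat > bar.py <<'E'
from h import *
im,d,c=grab("top"); hsv=cv2.cvtColor(im,cv2.COLOR_RGB2HSV)
S=np.zeros(im.shape[:2],bool);S[180:240,400:432]=1; S&=(hsv[...,1]<50)&(hsv[...,2]>130)
q=plane(c,np.argwhere(S)[:,::-1],.055); dd=np.linalg.svd(q-q.mean(0),full_matrices=False)[2][0]; dd*=np.sign(dd[0]); t=(q-q.mean(0))@dd
P,u,v=cloud(c,d); p=P[S[v,u]]
tip=q.mean(0)+dd*t.max(); print("shaft mean",q.mean(0).round(4),"dir",dd.round(3),"tip",tip.round(4),"len",np.ptp(t).round(3),"ztop",np.percentile(p[:,2],[50,80]).round(4)); rows(.4967,-.4139,.0315,-.1496-np.pi,1)
E
python3 bar.py
```

```text
shaft mean [ 0.5922 -0.4273  0.055 ] dir [ 0.989 -0.145 -0.   ] tip [ 0.6425 -0.4347  0.055 ] len 0.1 ztop [0.0563 0.0584]
t 20.95 p [ 0.4971 -0.414   0.0975] yaw 0.729 zaxis [ 0.0032 -0.0026 -1.    ] F [-0.2  1.1  0.4] M [ 0.04 -0.02  0.  ] w 0.602 gf 0.0
row x1: [-0.027, -0.031, 6.598, 0.0, 0.0, 46.068]
```

Request:
carry_out(
  deltas=[
    [0,0,0,0,0,-1,0.4],
    [0,0,0,0,0,-1,0.4],
    [0,0,0,0,0,-1,0.4],
    [0,0,0,0,0,-1,0.4],
    [0,0,0,0,0,-1,0.4],
    [0,0,0,0,0,-1,0.4],
    [0,0,0,0,0,-1,0.4],
    [0,0,0,0,0,-1,0.4],
    [0,0,0,0,0,-1,0.4],
    [0,0,0,0,0,-1,0.4],
  ],
)

```text
time: 22.2
position: [0.497, -0.4138, 0.0972]
orientation: [0.698, 0.717, 0.0, 0.002]
force: [0.9, 0.3, 0.3]
grip_width: 0.6
grip_force: 0.0
```

Request:
carry_out(
  deltas=[
    [0,0,0,0,0,-1,0.4],
    [0,0,0,0,0,-1,0.4],
    [0,0,0,0,0,-1,0.4],
    [0,0,0,0,0,-1,0.4],
    [0,0,0,0,0,-1,0.4],
    [0,0,0,0,0,-1,0.4],
    [0,0,0,0,0,-1,0.4],
    [0,0,0,0,0,-1,0.4],
    [0,0,0,0,0,-1,0.4],
    [0,0,0,0,0,-1,0.4],
  ],
)

```text
time: 23.45
position: [0.497, -0.4139, 0.0972]
orientation: [0.329, 0.944, -0.001, 0.002]
force: [0.3, -0.1, 0.4]
grip_width: 0.599
grip_force: 0.0
```

Request:
carry_out(
  deltas=[
    [0,0,0,0,0,-1,0.4],
    [0,0,0,0,0,-1,0.4],
    [0,0,0,0,0,-1,0.4],
    [0,0,0,0,0,-1,0.4],
    [0,0,0.5,0,0,-1,0.4],
    [0,0,0.5,-0.024,0.041,-0.93,0.4],
    [0,0,0.5,0,0,0,0.4],
    [0,0,0,0,0,0,0.4],
    [0,0,0,0,0,0,0.4],
    [0,0,0,0,0,0,0.4],
  ],
)

```text
time: 24.7
position: [0.4969, -0.4137, 0.0814]
orientation: [0.078, 0.997, 0.0, -0.0]
force: [-0.2, 0.6, 0.4]
grip_width: 0.598
grip_force: 0.0
```

```bash
python3 -c "
from h import *
rows(.4967,-.4139,.0315,-.1496+np.pi,6)"
```

```text
t 24.7 p [ 0.4969 -0.4137  0.0814] yaw 2.9859 zaxis [-7.e-04  8.e-04 -1.e+00] F [-0.2  0.6  0.4] M [0.   0.06 0.01] w 0.598 gf 0.0
row x6: [0.002, -0.003, 0.832, 0.0, 0.0, -0.012]
```

Request:
carry_out(
  deltas=[
    [-0.25,0,0.83,0,0,-0.07,0.4],
    [0,0,0.83,0,0,0,0.4],
    [0,0,0.83,0,0,0,0.4],
    [0,0,0.83,0,0,0,0.4],
    [0,0,0.83,0,0,0,0.4],
    [0,0,0.84,0,0,0,0.4],
    [0,0,0,0,0,0,0.4],
    [0,0,0,0,0,0,1],
    [0,0,0,0,0,0,1],
    [0,0,0,0,0,0,1],
  ],
  squeeze=100,
)

```text
time: 25.95
position: [0.4995, -0.4142, 0.0318]
orientation: [0.074, 0.997, 0.0, -0.0]
force: [0.1, 0.1, 1.9]
grip_width: 0.216
grip_force: 97.6
```

Request:
carry_out(
  deltas=[
    [0,0,0,0,0,0,1],
    [0,0,0,0,0,0,1],
    [0,0,-0.5,0,0,0,1],
    [0,0,-1.5,0,0,0,1],
    [0,0,-1.5,0,0,0,1],
    [0,0,-1.5,0,0,0,1],
    [0,0,-1.5,0,0,0,1],
    [0,0,-0.5,0,0,0,1],
    [0,0,0,0,0,0,1],
    [0,0,0,0,0,0,1],
  ],
)

```text
time: 27.2
position: [0.4988, -0.4137, 0.1005]
orientation: [0.074, 0.997, 0.001, -0.001]
force: [-0.2, -0.6, -2.3]
grip_width: 0.215
grip_force: 97.6
```

```bash
python3 -c "
from h import *
t=np.array([np.cos(.29),np.sin(.29)]); E=np.array([.588,-.1281]); g=E-.175*t
rows(g[0],g[1],.1,.29+np.pi,9)
rows(g[0],g[1],.0432,.29+np.pi,9)"
```

```text
t 27.2 p [ 0.4988 -0.4137  0.1005] yaw 2.9925 zaxis [-0.0019  0.0018 -1.    ] F [-0.2 -0.6 -2.3] M [ 0.01  0.07 -0.03] w 0.215 gf 97.6
row x9: [0.757, 2.676, 0.006, 0.0, 0.0, -0.559]
t 27.2 p [ 0.4988 -0.4137  0.1005] yaw 2.9925 zaxis [-0.0019  0.0018 -1.    ] F [-0.2 -0.6 -2.3] M [ 0.01  0.07 -0.03] w 0.215 gf 97.6
row x9: [0.757, 2.676, 0.637, 0.0, 0.0, -0.559]
```

Request:
carry_out(
  deltas=[
    [0.757,2.676,0,0,0,-0.559,1],
    [0.757,2.676,0,0,0,-0.559,1],
    [0.757,2.676,0,0,0,-0.559,1],
    [0.757,2.676,0,0,0,-0.559,1],
    [0.757,2.676,0,0,0,-0.559,1],
    [0.757,2.676,0,0,0,-0.559,1],
    [0.757,2.676,0,0,0,-0.559,1],
    [0.757,2.676,0,0,0,-0.559,1],
    [0.757,2.676,0,0,0,-0.559,1],
    [0,0,0,0,0,0,1],
  ],
)

```text
time: 28.45
position: [0.4189, -0.1768, 0.1009]
orientation: [-0.145, 0.989, 0.001, -0.001]
force: [0.9, 0.0, -1.8]
grip_width: 0.215
grip_force: 97.9
```

Request:
carry_out(
  deltas=[
    [0,0,1.14,0,0,0,1],
    [0,0,1.14,0,0,0,1],
    [0,0,1.14,0,0,0,1],
    [0,0,1.14,0,0,0,1],
    [0,0,1.14,0,0,0,1],
    [0,0,0,0,0,0,1],
    [0,0,0,0,0,0,1],
    [0,0,0,0,0,0,1],
    [0,0,0,0,0,0,1],
    [0,0,0,0,0,0,1],
  ],
)

```text
time: 29.7
position: [0.4209, -0.1785, 0.0448]
orientation: [-0.144, 0.99, 0.0, -0.0]
force: [0.5, -0.1, -1.7]
grip_width: 0.211
grip_force: 97.9
```

```bash
sed -i 's/t=M\[:2,0\]/t=-M[:2,0]/' rel.py
python3 - <<'E'
from h import *
t=np.array([np.cos(.29),np.sin(.29)]); g=np.array([.588,-.1281])-.175*t
rows(g[0],g[1],.0432,.29+np.pi,1)
im,d,c=grab("top"); im2,d2,c2=grab("side"); np.savez("l.npz",im=im,im2=im2,d=d,d2=d2)
import rel
E
```

```text
t 29.7 p [ 0.4209 -0.1785  0.0448] yaw -2.8516 zaxis [-5.e-04  9.e-04 -1.e+00] F [ 0.5 -0.1 -1.7] M [-0.06  0.05  0.03] w 0.211 gf 97.9
row x1: [0.044, 0.047, 0.16, 0.0, 0.0, -72.0]
top bar lateral fit [ 0.0037 -0.001 ] bins [[0.07, -0.008, 0.0067, 0.0732], [0.09, -0.0081, 0.0065, 0.0738], [0.11, -0.008, 0.0068, 0.0744], [0.125, -0.0077, 0.0066, 0.0732]] ztop [0.0714 0.0715 0.072  0.0718]
  tip s 0.1438
  ring lat -0.016 0.0185 mid 0.0013 s 0.1744 ztop 0.0808
side bar lateral fit [-0.0016  0.005 ] bins [[0.07, -0.0017, 0.011, 0.0711], [0.09, -0.0043, 0.0104, 0.0701], [0.11, -0.0033, 0.0104, 0.0711], [0.125, -0.0069, 0.0113, 0.0697]] ztop [0.069  0.0689 0.0685 0.0685]
  tip s 0.143
  ring lat -0.0119 0.0211 mid 0.0046 s 0.1746 ztop 0.0795
```

Request:
carry_out(
  deltas=[
    [0,0.15,0.1,0,0,0,1],
    [0,0,0.02,0,0,0,1],
    [-0.5,0,0,0,0,0,1],
    [-0.5,0,0,0,0,0,1],
    [-0.5,0,0,0,0,0,1],
    [-0.5,0,0,0,0,0,1],
    [-0.5,0,0,0,0,0,1],
    [-0.5,0,0,0,0,0,1],
    [0,0,0,0,0,0,1],
    [0,0,0,0,0,0,1],
  ],
)

```text
time: 31.05
position: [0.4488, -0.1683, 0.0433]
orientation: [-0.144, 0.99, 0.001, -0.001]
force: [0.4, 0.7, -2.1]
grip_width: 0.221
grip_force: 97.9
```

```bash
python3 tq.py
```

```text
t 31.2 p [ 0.4487 -0.1684  0.0433] yaw -2.8518 eye in tool: along -0.145 lat 0.0011
tau [-0.054  0.105 -0.031  0.083] mean F,M [ 0.27  0.04 -1.23 -0.03  0.09  0.02] gw 0.219
```

Request:
carry_out(
  deltas=[
    [-0.36,0,0,0,0,0,1],
    [-0.36,0,0,0,0,0,1],
    [-0.36,0,0,0,0,0,1],
    [-0.36,0,0,0,0,0,1],
    [-0.36,0,0,0,0,0,1],
    [-0.36,0,0,0,0,0,1],
    [-0.36,0,0,0,0,0,1],
    [-0.36,0,0,0,0,0,1],
    [-0.36,0,0,0,0,0,1],
    [-0.36,0,0,0,0,0,1],
  ],
)

```text
time: 32.45
position: [0.4837, -0.158, 0.0433]
orientation: [-0.144, 0.99, 0.001, -0.0]
force: [-0.2, 0.5, -1.1]
grip_width: 0.215
grip_force: 97.9
```

```bash
python3 tq.py
```

```text
t 32.6 p [ 0.4836 -0.1581  0.0433] yaw -2.8514 eye in tool: along -0.1086 lat 0.0012
tau [-0.066  0.038 -0.073  0.059] mean F,M [ 0.07  0.06 -1.74 -0.03  0.1  -0.01] gw 0.218
```

Request:
carry_out(
  deltas=[
    [-0.02,0.65,0,0,0,0.69,1],
    [-0.02,0.65,0,0,0,0.69,1],
    [-0.02,0.65,0,0,0,0.69,1],
    [-0.02,0.65,0,0,0,0.69,1],
    [-0.02,0.65,0,0,0,0.69,1],
    [-0.02,0.65,0,0,0,0.69,1],
    [-0.02,0.65,0,0,0,0.69,1],
    [-0.02,0.65,0,0,0,0.69,1],
    [-0.02,0.65,0,0,0,0.69,1],
    [-0.02,0.65,0,0,0,0.69,1],
  ],
)

```text
time: 33.85
position: [0.4841, -0.0938, 0.0434]
orientation: [0.156, 0.988, 0.001, -0.001]
force: [-0.3, 1.4, -1.5]
grip_width: 0.221
grip_force: 97.9
```

```bash
python3 tq.py
```

```text
t 34.0 p [ 0.4841 -0.0939  0.0434] yaw 2.8309 eye in tool: along -0.1094 lat 0.0008
tau [-0.076 -0.11  -0.005 -0.088] mean F,M [-0.1   1.04 -1.74  0.07  0.05  0.03] gw 0.217
```

Request:
carry_out(
  deltas=[
    [0,0.34,0,0,0,0.36,1],
    [-0.01,0.34,0,0,0,0.36,1],
    [0,0.34,0,0,0,0.36,1],
    [-0.01,0.34,0,0,0,0.36,1],
    [0,0.34,0,0,0,0.36,1],
    [-0.01,0.34,0,0,0,0.36,1],
    [0,0.34,0,0,0,0.36,1],
    [-0.01,0.34,0,0,0,0.36,1],
    [0,0,0,0,0,0,1],
    [0,0,0,0,0,0,1],
  ],
)

```text
time: 35.25
position: [0.4956, -0.0695, 0.0434]
orientation: [0.278, 0.961, 0.001, -0.001]
force: [-0.2, 0.7, -2.0]
grip_width: 0.218
grip_force: 97.9
```

```bash
python3 tq.py
```

```text
t 35.4 p [ 0.4956 -0.0695  0.0434] yaw 2.5785 eye in tool: along -0.1094 lat 0.0002
tau [0.219 0.079 0.046 0.157] mean F,M [ 0.63  1.07 -1.55  0.34  0.03  0.26] gw 0.218
```

Request:
carry_out(
  deltas=[
    [0,0.164,0,0,0,0.172,1],
    [0,0.164,0,0,0,0.172,1],
    [0,0.164,0.03,0,0,0.172,1],
    [0,0.164,0,0,0,0.172,1],
    [0,0.164,0,0,0,0.172,1],
    [0,0.164,0,0,0,0.172,1],
    [0,0.164,0,0,0,0.172,1],
    [0,0.164,0,0,0,0.172,1],
    [0,0,0,0,0,0,1],
    [0,0,0,0,0,0,1],
  ],
)

```text
time: 36.65
position: [0.5033, -0.0588, 0.0431]
orientation: [0.335, 0.942, 0.0, -0.001]
force: [-0.1, 1.6, -2.7]
grip_width: 0.218
grip_force: 98.0
```

```bash
python3 tq.py
```

```text
t 36.8 p [ 0.5033 -0.0588  0.0431] yaw 2.458 eye in tool: along -0.1095 lat 0.0002
tau [0.153 0.149 0.105 0.111] mean F,M [-0.    1.74 -1.63  0.38  0.03  0.28] gw 0.217
```

Request:
carry_out(
  deltas=[
    [0,0.164,0,0,0,0.172,1],
    [0,0.164,0,0,0,0.172,1],
    [0,0.164,0.02,0,0,0.172,1],
    [0,0.164,0,0,0,0.172,1],
    [0,0.164,0,0,0,0.172,1],
    [0,0.164,0,0,0,0.172,1],
    [0,0.164,0,0,0,0.172,1],
    [0,0.164,0,0,0,0.172,1],
    [0,0,0,0,0,0,1],
    [0,0,0,0,0,0,1],
  ],
)

```text
time: 38.05
position: [0.5121, -0.049, 0.0429]
orientation: [0.391, 0.92, 0.0, -0.001]
force: [0.1, 1.2, -1.6]
grip_width: 0.217
grip_force: 98.0
```

```bash
python3 tq.py
```

```text
t 38.2 p [ 0.5121 -0.0491  0.0429] yaw 2.3379 eye in tool: along -0.1096 lat 0.0002
tau [0.206 0.142 0.227 0.012] mean F,M [ 0.47  1.28 -1.12  0.38 -0.01  0.28] gw 0.223
```

Request:
carry_out(
  deltas=[
    [0,0.164,0,0,0,0.172,1],
    [0,0.164,0,0,0,0.172,1],
    [0,0.164,0.02,0,0,0.172,1],
    [0,0.164,0,0,0,0.172,1],
    [0,0.164,0,0,0,0.172,1],
    [0,0.164,0,0,0,0.172,1],
    [0,0.164,0,0,0,0.172,1],
    [0,0.164,0,0,0,0.172,1],
    [0,0,0,0,0,0,1],
    [0,0,0,0,0,0,1],
  ],
)

```text
time: 39.45
position: [0.5219, -0.0405, 0.0427]
orientation: [0.446, 0.895, 0.0, -0.001]
force: [-0.5, 0.4, -0.7]
grip_width: 0.218
grip_force: 98.2
```

```bash
python3 tq.py
```

```text
t 39.6 p [ 0.5219 -0.0405  0.0427] yaw 2.2178 eye in tool: along -0.1098 lat 0.0001
tau [0.455 0.456 0.457 0.495] mean F,M [-0.41  0.75 -0.88  0.14  0.09  0.48] gw 0.22
```

The torque has risen from 0.15 to 0.46 N m, so the collar is snug. I'll swing back to the middle of the slack and draw the bar out.

Request:
carry_out(
  deltas=[
    [-0.02,-0.65,0,0,0,-0.69,1],
    [-0.02,-0.65,0,0,0,-0.69,1],
    [-0.02,-0.65,0,0,0,-0.69,1],
    [-0.02,-0.65,0,0,0,-0.69,1],
    [-0.02,-0.65,0,0,0,-0.69,1],
    [-0.02,-0.65,0,0,0,-0.69,1],
    [-0.02,-0.65,0,0,0,-0.69,1],
    [-0.02,-0.65,0,0,0,-0.69,1],
    [-0.02,-0.65,0,0,0,-0.69,1],
    [0,0,0,0,0,0,1],
  ],
)

```text
time: 40.85
position: [0.4867, -0.0868, 0.0427]
orientation: [0.191, 0.982, 0.0, -0.001]
force: [-0.6, 0.3, -1.1]
grip_width: 0.214
grip_force: 97.9
```

```bash
python3 tq.py
```

```text
t 41.0 p [ 0.487  -0.0864  0.0427] yaw 2.7585 eye in tool: along -0.1093 lat 0.001
tau [-0.002 -0.     0.109  0.173] mean F,M [-0.42 -0.36 -1.62  0.03  0.08  0.02] gw 0.214
```

Request:
carry_out(
  deltas=[
    [0.5,-0.05,0,0,0,0,1],
    [0.85,0,0,0,0,0,1],
    [0.85,0,0,0,0,0,1],
    [0.85,0,0,0,0,0,1],
    [0.85,0,0,0,0,0,1],
    [0.85,0,0,0,0,0,1],
    [0.85,0,0,0,0,0,1],
    [0.85,0,0,0,0,0,1],
    [0.85,0,-0.5,0,0,0,1],
    [0,0,-2,0,0,0,1],
  ],
)

```text
time: 42.25
position: [0.4168, -0.0592, 0.0673]
orientation: [0.19, 0.982, 0.0, -0.002]
force: [0.7, -0.0, -2.0]
grip_width: 0.215
grip_force: 97.9
```

```bash
python3 -c "
from h import *
rows(.4985,-.4138,.103,-.1496+np.pi,10)"
```

```text
t 42.25 p [ 0.4168 -0.0592  0.0673] yaw 2.7599 zaxis [-0.004   0.0016 -1.    ] F [ 0.7 -0.  -2. ] M [0.04 0.04 0.  ] w 0.215 gf 97.9
row x10: [-1.76, -3.194, -0.357, 0.0, 0.0, -0.266]
```

Request:
carry_out(
  deltas=[
    [0,0,-1.8,0,0,0,1],
    [0,0,-1.8,0,0,0,1],
    [-2.2,-3.99,0,0,0,-0.333,1],
    [-2.2,-3.99,0,0,0,-0.333,1],
    [-2.2,-3.99,0,0,0,-0.333,1],
    [-2.2,-3.99,0,0,0,-0.333,1],
    [-2.2,-3.99,0,0,0,-0.333,1],
    [-2.2,-3.99,0,0,0,-0.333,1],
    [-2.2,-3.99,0,0,0,-0.333,1],
    [-2.2,-3.99,0,0,0,-0.333,1],
  ],
)

```text
time: 43.5
position: [0.4998, -0.4157, 0.1035]
orientation: [0.074, 0.997, 0.001, -0.001]
force: [0.8, 0.4, -1.1]
grip_width: 0.22
grip_force: 98.0
```

Request:
carry_out(
  deltas=[
    [0,0,0,0,0,0,1],
    [0,0,0,0,0,0,1],
    [0,0,0.3,0,0,0,1],
    [0,0,0.3,0,0,0,1],
    [0,0,0.3,0,0,0,1],
    [0,0,0.3,0,0,0,1],
    [0,0,0,0,0,0,1],
    [0,0,0,0,0,0,1],
    [0,0,0,0,0,0,1],
    [0,0,0,0,0,0,1],
  ],
)

```text
time: 44.75
position: [0.4998, -0.4144, 0.0914]
orientation: [0.075, 0.997, 0.0, -0.0]
force: [-0.5, -0.4, -1.4]
grip_width: 0.217
grip_force: 98.2
```

```bash
python3 -c "
from h import *
rows(.4985,-.4138,.033,-.1496+np.pi,7)"; python3 bar.py | head -1
```

```text
t 44.75 p [ 0.4998 -0.4144  0.0914] yaw 2.9922 zaxis [-8.e-04  1.e-03 -1.e+00] F [-0.5 -0.4 -1.4] M [0.03 0.08 0.04] w 0.217 gf 98.2
row x7: [0.019, 0.006, 0.834, 0.0, 0.0, 0.0]
shaft mean [ 0.5994 -0.4469  0.055 ] dir [ 0.988 -0.156 -0.   ] tip [ 0.654  -0.4555  0.055 ] len 0.108 ztop [0.1157 0.1176]
```

Request:
carry_out(
  deltas=[
    [0.02,0.01,0.83,0,0,0,1],
    [0.02,0.01,0.83,0,0,0,1],
    [0.02,0.01,0.83,0,0,0,1],
    [0.02,0.01,0.83,0,0,0,1],
    [0.02,0.01,0.83,0,0,0,1],
    [0.02,0,0.83,0,0,0,1],
    [0.02,0,0.83,0,0,0,1],
    [0,0,0.1,0,0,0,1],
    [0,0,0,0,0,0,1],
    [0,0,0,0,0,0,1],
  ],
)

```text
time: 46.05
position: [0.4984, -0.4136, 0.0324]
orientation: [0.075, 0.997, 0.0, -0.0]
force: [-0.8, 0.2, -1.4]
grip_width: 0.217
grip_force: 98.5
```

```bash
python3 -c "
from h import *
rows(.4985,-.4138,.0315,-.1496+np.pi,1)"
```

```text
t 46.05 p [ 0.4984 -0.4136  0.0324] yaw 2.9922 zaxis [-9.e-04  9.e-04 -1.e+00] F [-0.8  0.2 -1.4] M [ 0.    0.03 -0.02] w 0.217 gf 98.5
row x1: [-0.011, -0.014, 0.088, 0.0, 0.0, 0.003]
```

Request:
carry_out(
  deltas=[
    [0,0,0.1,0,0,0,1],
    [0,0,0.04,0,0,0,1],
    [0,0,0,0,0,0,0.4],
    [0,0,0,0,0,0,0.4],
    [0,0,0,0,0,0,0.4],
    [0,0,0,0,0,0,0.4],
    [0,0,-0.5,0,0,0,0.4],
    [0,0,-1.5,0,0,0,0.4],
    [0,0,-2.5,0,0,0,0.4],
    [0,0,-3,0,0,0,0.4],
  ],
)

```text
time: 47.3
position: [0.4984, -0.4136, 0.1073]
orientation: [0.075, 0.997, 0.0, -0.001]
force: [-0.5, -0.1, 0.1]
grip_width: 0.599
grip_force: 0.0
```

Request:
carry_out(
  deltas=[
    [0,0,-1,0,0,0,0.4],
    [0,0,-1,0,0,0,0.4],
    [0,0,0,0,0,0,0.4],
    [0,0,0,0,0,0,0.4],
    [0,0,0,0,0,0,0.4],
    [0,0,0,0,0,0,0.4],
    [0,0,0,0,0,0,0.4],
    [0,0,0,0,0,0,0.4],
    [0,0,0,0,0,0,0.4],
    [0,0,0,0,0,0,0.4],
  ],
)

```text
time: 48.55
position: [0.4984, -0.4137, 0.1259]
orientation: [0.075, 0.997, 0.0, -0.001]
force: [0.6, 0.2, -0.5]
grip_width: 0.601
grip_force: 0.0
```

```bash
python3 bar.py; python3 look.py pics/f.png >/dev/null
python3 - <<'E'
import numpy as np,cv2
z=np.load("l.npz"); A=z["im"][120:280,150:450,::-1]; B=z["im2"][100:320,220:420,::-1]
C=np.zeros((600,800,3),np.uint8); C[:267,:500]=cv2.resize(A,(500,267)); C[270:600,:300]=cv2.resize(B,(300,330)); cv2.imwrite("pics/f.png",C)
E
```

```text
shaft mean [ 0.5917 -0.4273  0.055 ] dir [ 0.989 -0.15  -0.   ] tip [ 0.6421 -0.435   0.055 ] len 0.1 ztop [0.0565 0.0585]
t 48.6 p [ 0.4984 -0.4137  0.1258] yaw 2.9922 zaxis [-0.001   0.0011 -1.    ] F [ 0.2 -0.7 -0. ] M [ 0.   -0.01 -0.04] w 0.599 gf 0.0
row x1: [0.169, -0.045, 9.434, 0.0, 0.0, 72.002]
```

View pics/f.png

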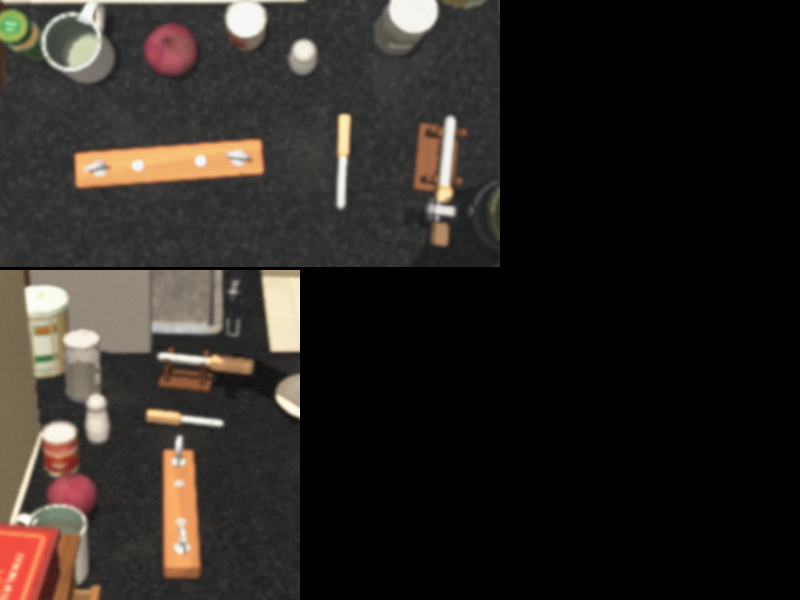

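The final picture shows the bar back in its rest at (445,175), the eye turned at (237,157), and the mug, onion and salt shaker still in place. I'm handing in the job.

```bash
python3 -c "
from rig import r
print(r.job_done())"
```

```text
the job is handed in; nothing more can be done
None
```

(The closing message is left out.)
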